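Lock the blade guard onto the vegetable slicer

TASK

Make the vegetable slicer safe to put away: lay the orange blade guard on its sloping deck with the round end of the guard's keyhole over the brass stud, then pull the guard down the slope until the stud sits at the far end of the narrow slot. Leave the guard lying flat on the deck, locked under the stud head, and let go of it. Do not disturb the garlic, the peeler or the salt shaker.

Things in the scene. Friction and masses are not known exactly. Their poses are not given: they have to be found in the camera images.
- guard_mid (a point): Middle of the underside of the loose blade guard (0.16 kg): a flat orange plate, 140 mm long (x) by 96 mm wide (y) by 5 mm thick (z, up out of its upper face), keyhole cut right through near its +x end, black upright rib across it on the -x side. It starts flat on the worktop, rib up. The guard's other points have the same axes.
- guard_grip (a point): Point to hold the guard, inside its black rib, 25 mm above the plate's underside and 20 mm from guard_mid toward -x. The rib is 16 mm thick (along x), 54 mm long (along y) and rises from the plate to 39 mm above the plate's underside.
- guard_entry (a point): Centre of the keyhole's round entry hole (20 mm across), at the plate's underside, 30 mm from guard_mid in +x (so 50 mm in x from guard_grip and 25 mm below it). From here a 10 mm wide slot runs on toward the plate's +x end.
- guard_lock (a point): Where the stud's axis is when the stud touches the closed, narrow end of the slot: at the plate's underside, on its centre line, 18.5 mm from guard_entry in +x.
- stud (a point): Foot of the brass stud, on the deck's upper face and centre line. Axes: x up the slope, y across, z square to the deck and out of it. The stud stands along z: neck 7 mm in diameter, then a bevelled head 14 mm in diameter, its underside 8 mm and its top 13 mm from the deck. The locked guard has its x along this x: keyhole end uphill, rib down the slope from the stud.
- slicer: Vegetable slicer, fixed to the worktop; origin on the worktop under the deck's middle, x horizontal toward the deck's high end (away from the robot). The white and steel deck, 300 x 124 mm between 6 mm high side rails, slopes up at 25 degrees to the horizontal; the stud is 70 mm up the slope from its middle. A guard sliding down it meets only friction until its slot end meets the stud.
- garlic: A loose garlic bulb, 56 mm; origin under its middle. Bystander.
- peeler: A loose yellow peeler, 170 x 25 x 18 mm; origin under its middle. Bystander.
- salt: A loose salt shaker with blue cap, 52 mm across, 95 mm tall; origin under its middle. Bystander.

How it is judged:
By the outcome, as a careful person would: the job done as asked, in the order asked, and still so for the second after the job is handed in, with the robot touching nothing.
It also fails if it takes over 51 s, if anything falls off the work surface, if the arm or the gripper's body presses on something with over 40 N, if the wrist force passes 120 N, or if a joint passes its speed limit or range.

ROBOT

A 6-joint arm with a two-finger parallel gripper is mounted at the origin on a cart in front of the work surface, level with it; the furniture and walls round the work are solid. World frame = base frame: x ahead of the robot, y to its left, z up, the work surface at z = 0. Lengths are in m, angles in rad, forces in N, time in s.
With the tool pointing down it reaches from about 0.4 to 0.925 m from the base axis. Payload 12.5 kg.
Tool frame: the origin (TCP) lies at the very end of the fingers, on their centre line; the grasp point (between the pads) lies 19 mm behind it; z points along the fingers, y is the line along which they close (so a half turn about z gives the same grasp; the last joint's range is limited). The gripper opens to 95 mm and grips with 3 to 60 N. Pads are 20 mm wide; open, the fingers measure 119 mm over their backs; the gripper's body (75 mm by 180 mm) begins 59 mm behind the grasp point.
Start: joints at [1.031, 0.491, 1.559, -0, 1.092, -0.106], TCP at [0.263, 0.567, 0.215] pointing down, gripper open.
Joint ranges: [-3.1, 3.1], [-0.84, 2.19], [0.05, 2.79], [-1.13, 4.28], [0.06, 2.93], [-2.69, 2.69]. Speed limits (rad/s): [2.22, 2.22, 2.79, 3.14, 3.14, 3.14].

INTERFACE

Orientations are given as a 3x3 rotation matrix whose columns are the frame's x, y, z axes.
In Python, from cell import bot gives the robot as it stands.
- The arm moves only by the tool play_rows, never from a script. Its argument "motion" is one flat list of numbers, 7 for each row, row after row: the turn, a rotation vector about the tool's x, y, z in degrees, then the shift along the tool's x, y, z in mm, then the finger opening in mm, from 0 to 95.1. In form: [rx, ry, rz, dx, dy, dz, claw, rx, ry, rz, dx, dy, dz, claw, ...]. A call has 1 to 20 rows; each row shifts and turns the commanded pose from where the row before left it, along the tool's axes as they then stand; what a row does not reach is not made up. A row lasts 1/12 s, in which the tool goes at most 41.7 mm and 7.16 degrees, less where a joint would pass 70% of its speed; a pose out of reach is approached as far as the arm can. A call with a gripper value outside its range is refused whole. The fingers move at their own pace and stop on an object; "newtons" is the grip in N (left out, the last holds). Time passes only in rows, so rows that do not move let the fingers close. It gives the time, the measured TCP pose, the force, the opening and the grip force at its end, in the units of the state.
- bot.sense(): the state, without advancing time (a new reading comes with each control period).
- bot.grab_frame(name): name is "scene" or "top"; returns the picture (384x512x3 uint8, red, green, blue); there is no depth.
- bot.camera_model(name): a dict with "fx", "fy", "cx", "cy" (pixels), "extrinsics" (4x4, takes a point from world to camera coordinates). Camera axes: x right, y down, z forward; pixel columns grow to the right and rows downward; lengths in m; the calibration is good to about 2 mm. A picture is of the moment at which its call begins. camera_model takes no time and is no camera call.
- bot.job_done(): hands the job in; it is judged then, once.
The state is a dict: "t": time; "joints": joint angles; "joint_vel": joint speeds; "joint_efforts": joint torques, N m; "tool_pos": TCP position; "orientation": TCP orientation; "wrist_force": force on the tool from outside, world axes, zero at the start; "ft_torque": the same for the moment, N m; "opening": finger opening in m; "gripper_force": force on a finger pad.
Only numpy, scipy, OpenCV 4.12 (cv2) and the standard library are available. Lean on these libraries where they do the work, as an engineer would, in place of code of your own. Each camera call takes 0.05 s, during which the arm holds its last target. There are 200 camera calls.

## Working session

There is one attempt and no reset: what is moved stays moved. The work goes in short steps, Python scripts to look and compute and a tool call to move; the robot and the scene stay as the last step left them, time stands still between calls to the robot, and variables do not carry over. Pictures are saved under pics/ and viewed, at most 10 in all, crops included, and the job is handed in when it is done.

Besides the shell and the picture viewer there is one more tool, called after "Emit:" in YAML: its name, and indented under it one key for each argument. play_rows: Moves the arm, as the interface text tells. Its arguments: {"type":"object","properties":{"motion":{"type":"array"},"newtons":{"type":"number"}},"required":["motion"]}

```bash
ls; mkdir -p pics; python3 - <<'E'
from cell import bot
import cv2
for n in("scene","top"):
    cv2.imwrite(f"pics/{n}0.png",bot.grab_frame(n)[:,:,::-1]); m=bot.camera_model(n); print(n,m)
s=bot.sense();print(s)
E
```

```text
pics
scene {'fx': 369.24156520428585, 'fy': 369.24156520428585, 'cx': 257.9417485084393, 'cy': 192.2164952455648, 'extrinsics': array([[ 0.88380261, -0.46752691, -0.01765055, -0.38474144],
       [-0.34555978, -0.6268759 , -0.69829438,  0.40620143],
       [ 0.31540671,  0.62325372, -0.71559305,  0.88804094],
       [ 0.        ,  0.        ,  0.        ,  1.        ]])}
top {'fx': 489.7569185458588, 'fy': 489.7569185458588, 'cx': 251.79939364263046, 'cy': 190.30997001737015, 'extrinsics': array([[-0.00121711, -0.99965732, -0.02614877,  0.24583425],
       [-0.98549664,  0.00563625, -0.16960131,  0.58346697],
       [ 0.16969057,  0.0255631 , -0.98516579,  1.12721863],
       [ 0.        ,  0.        ,  0.        ,  1.        ]])}
{'t': 0.1, 'joints': array([ 1.03138875e+00,  4.91511537e-01,  1.55938328e+00,  4.54623472e-05,
        1.09171796e+00, -1.05561885e-01]), 'joint_vel': array([-8.78724696e-05, -1.70584371e-03,  3.07567935e-04, -7.94208228e-04,
       -1.01928891e-03,  1.01673710e-03]), 'joint_efforts': array([ 2.77400330e-03, -6.13621473e+01, -2.58604360e+01,  6.94411620e-02,
        4.70054441e-02, -6.99834413e-05]), 'tool_pos': array([0.26256343, 0.56693553, 0.21411438]), 'orientation': array([[-9.07347018e-01,  4.20382061e-01, -5.58577846e-04],
       [ 4.20382406e-01,  9.07346628e-01, -8.54554487e-04],
       [ 1.47584348e-04, -1.01019376e-03, -9.99999479e-01]]), 'wrist_force': array([0.32319245, 0.08871256, 0.8299813 ]), 'ft_torque': array([-0.01201879,  0.02549294, -0.00291105]), 'gripper_force': 0.0, 'opening': 0.09489182769298611}
```

View pics/scene0.png

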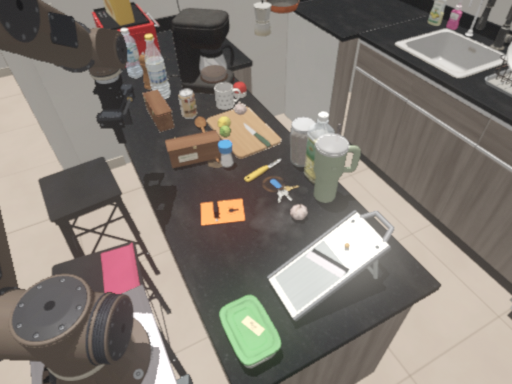

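View pics/top0.png

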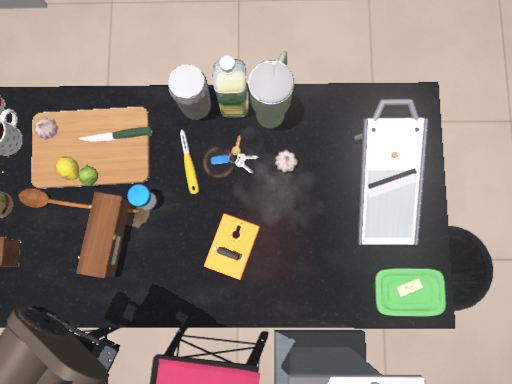

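The top view shows the guard near (232,247), with its keyhole at (237,233) and rib at (229,254). The slicer deck is near (393,180) and the stud near (394,155). Garlic (286,161), peeler (190,165) and salt (140,197) are off to the left. In the scene view the guard is at (222,212) and the stud at (347,246).

```bash
cat > h.py <<'E'
import numpy as np, cv2
from cell import bot
class Cam:
    def __init__(s,n):
        m=bot.camera_model(n); s.K=np.array([[m["fx"],0,m["cx"]],[0,m["fy"],m["cy"]],[0,0,1]]); s.E=m["extrinsics"]
        s.R=s.E[:3,:3]; s.c=-s.R.T@s.E[:3,3]; s.P=s.K@s.E[:3]
    def plane(s,uv,p0,n=(0,0,1)):
        uv=np.atleast_2d(uv); d=np.c_[uv,np.ones(len(uv))]@np.linalg.inv(s.K).T@s.R
        n=np.array(n,float); p0=np.array(p0,float)
        return s.c+d*(((p0-s.c)@n)/(d@n))[:,None]
    def proj(s,X):
        h=np.c_[np.atleast_2d(X),np.ones(len(np.atleast_2d(X)))]@s.P.T; return h[:,:2]/h[:,2:]
cams={n:Cam(n) for n in("scene","top")}
def tri(us,ut):
    X=cv2.triangulatePoints(cams["scene"].P,cams["top"].P,np.array(us,float).reshape(2,1),np.array(ut,float).reshape(2,1))[:,0]
    X=X[:3]/X[3]; return X,cams["scene"].proj(X)[0]-us,cams["top"].proj(X)[0]-ut
def orange(im):
    h=cv2.cvtColor(im,cv2.COLOR_RGB2HSV); return cv2.inRange(h,(5,180,120),(24,255,255))
def brass(im,x0,x1,y0,y1):
    h=cv2.cvtColor(im,cv2.COLOR_RGB2HSV)[y0:y1,x0:x1]; w=np.where((h[...,0]>8)&(h[...,0]<32)&(h[...,1]>70),h[...,1].astype(float),0)
    y,x=np.nonzero(w); return (np.average(x,weights=w[y,x])+x0,np.average(y,weights=w[y,x])+y0),len(x)
E
python3 - <<'E'
from h import *
I={n:cv2.imread(f"pics/{n}0.png")[:,:,::-1].copy() for n in cams}
b={n:brass(I[n],*r) for n,r in dict(scene=(338,356,236,256),top=(386,403,147,163)).items()}
print(b, tri(b["scene"][0],b["top"][0]))
for n,r in dict(scene=(190,260,190,235),top=(195,270,205,285)).items():
    m=np.zeros((384,512),np.uint8); x0,x1,y0,y1=r; m[y0:y1,x0:x1]=orange(I[n])[y0:y1,x0:x1]
    c=max(cv2.findContours(m,cv2.RETR_EXTERNAL,cv2.CHAIN_APPROX_NONE)[0],key=cv2.contourArea)
    P=cams[n].plane(c[:,0,:],[0,0,.005])*1000
    print(n,cv2.minAreaRect(P[:,:2].astype(np.float32)), m.sum()/255)
    # keyhole: holes inside
    cs,hh=cv2.findContours(m,cv2.RETR_CCOMP,cv2.CHAIN_APPROX_NONE)
    for k,q in zip(cs,hh[0]):
        if q[3]>=0: print('hole',cv2.contourArea(k),k[:,0].mean(0),cams[n].plane(k[:,0].mean(0),[0,0,.005])*1000)
up=lambda n,x0,x1,y0,y1:cv2.resize(I[n][y0:y1,x0:x1],(400,300),interpolation=cv2.INTER_CUBIC)
M=np.vstack([np.hstack([up("top",192,272,215,275),up("top",345,445,105,180)]),np.hstack([up("top",345,445,180,255),up("scene",264,404,205,310)])])
cv2.imwrite("pics/m1.png",M[:,:,::-1])
E
```

```text
{'scene': ((np.float64(346.5010940919037), np.float64(244.99124726477024)), 6), 'top': ((np.float64(394.20906902086676), np.float64(154.31179775280899)), 24)} (array([ 0.65123982, -0.07922424,  0.13608532]), array([-0.62064913,  0.19019433]), array([ 0.15589069, -0.39205588]))Traceback (most recent call last):
  File "<stdin>", line 7, in <module>
ValueError: max() iterable argument is empty
```

```bash
python3 - <<'E'
import cv2
for n,p in(("scene",(208,216)),("top",(222,235))):
    im=cv2.imread(f"pics/{n}0.png"); print(n,im[p[1],p[0]],cv2.cvtColor(im,cv2.COLOR_BGR2HSV)[p[1],p[0]])
E
sed -i 's/(5,180,120),(24,255,255)/(3,150,100),(24,255,255)/' h.py
cat > a.py <<'E'
from h import *
I={n:cv2.imread(f"pics/{n}0.png")[:,:,::-1].copy() for n in cams}
for n,r in dict(scene=(190,260,190,235),top=(195,270,205,285)).items():
    m=np.zeros((384,512),np.uint8); x0,x1,y0,y1=r; m[y0:y1,x0:x1]=orange(I[n])[y0:y1,x0:x1]
    print(n,m.sum()/255)
    c=max(cv2.findContours(m,cv2.RETR_EXTERNAL,cv2.CHAIN_APPROX_NONE)[0],key=cv2.contourArea)
    P=cams[n].plane(c[:,0,:],[0,0,.005])*1000
    print(n,cv2.minAreaRect(P[:,:2].astype(np.float32)))
    cs,hh=cv2.findContours(m,cv2.RETR_CCOMP,cv2.CHAIN_APPROX_NONE)
    for k,q in zip(cs,hh[0]):
        if q[3]>=0: print('hole',cv2.contourArea(k),k[:,0].mean(0),cams[n].plane(k[:,0].mean(0),[0,0,.005])*1000)
up=lambda n,x0,x1,y0,y1:cv2.resize(I[n][y0:y1,x0:x1],(400,300),interpolation=cv2.INTER_CUBIC)
M=np.vstack([np.hstack([up("top",192,272,215,275),up("top",345,445,105,180)]),np.hstack([up("top",345,445,180,255),up("scene",264,404,205,310)])])
cv2.imwrite("pics/m1.png",M[:,:,::-1])
E
python3 a.py
```

```text
scene [124 192 255] [ 16 131 255]
top [113 222 255] [ 23 142 255]
scene 24.0
scene ((445.0160217285156, 294.16705322265625), (43.915504455566406, 3.26705265045166), 66.4483413696289)
top 418.0
top ((454.3907470703125, 295.36944580078125), (97.70874786376953, 141.52352905273438), 69.58845520019531)
hole 2087.5 [231.23976608 246.23976608] [[453.04944038 295.91134132   5.        ]]
```

View pics/m1.png

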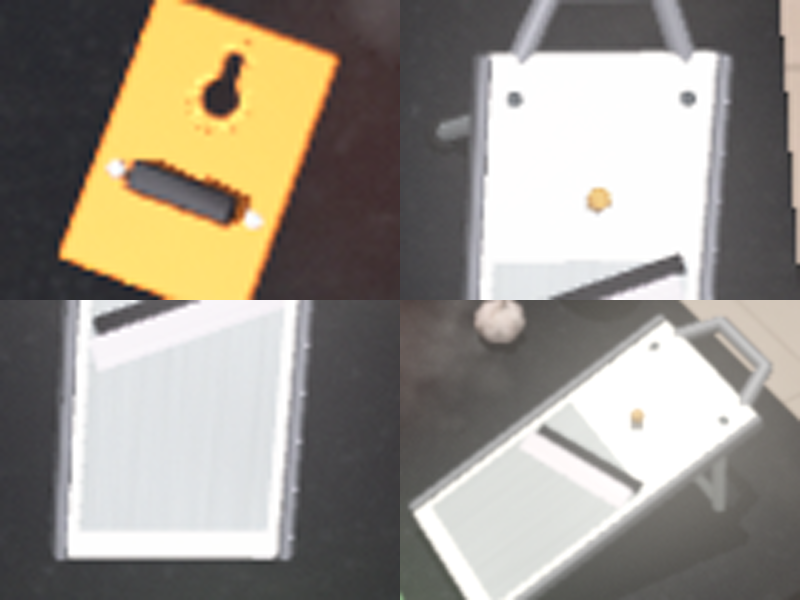

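Both features read clearly. The guard's entry hole is near (236,234.5) with its slot running up-image, and the stud is at (394.2,154.5). The deck's long edges run from rows 119 to 244. Next I'll measure the guard pose and the deck plane.

```bash
sed -i 's/(3,150,100),(24,255,255)/(3,85,140),(27,255,255)/' h.py
cat > a.py <<'E'
from h import *
I={n:cv2.imread(f"pics/{n}0.png")[:,:,::-1].copy() for n in cams}
for n,r in dict(scene=(190,260,190,235),top=(195,270,205,285)).items():
    m=np.zeros((384,512),np.uint8); x0,x1,y0,y1=r; m[y0:y1,x0:x1]=orange(I[n])[y0:y1,x0:x1]
    c=max(cv2.findContours(m,cv2.RETR_EXTERNAL,cv2.CHAIN_APPROX_NONE)[0],key=cv2.contourArea)
    P=cams[n].plane(c[:,0,:],[0,0,.005])*1000
    print(n,m.sum()/255,cv2.minAreaRect(P[:,:2].astype(np.float32)))
    cs,hh=cv2.findContours(m,cv2.RETR_CCOMP,cv2.CHAIN_APPROX_NONE)
    for k,q in zip(cs,hh[0]):
        if q[3]>=0 and cv2.contourArea(k)>8: print('hole',cv2.contourArea(k),k[:,0].mean(0),cams[n].plane(k[:,0].mean(0),[0,0,.005])*1000)
# deck long edges in top view: bright run per row
t=I["top"]; T=cams["top"]; g=t.min(2).astype(int)
L=[];R=[]
for v in list(range(124,150))+list(range(205,240)):
    u=np.nonzero(g[v,350:440]>140)[0]; L.append((350+u[0],v)); R.append((350+u[-1],v))
L=np.array(L);R=np.array(R)
col=g[:,380]; w=np.nonzero(col[100:260]>140)[0]+100; print('ends rows',w[0],w[-1], 'cols',L[0],R[0],L[-1],R[-1])
H=np.array([.6512,-.0792,.136])
psi=0.;a=np.radians(25)
for _ in range(5):
    n=np.array([-np.sin(a)*np.cos(psi),-np.sin(a)*np.sin(psi),np.cos(a)]); foot=H-.0115*n
    e=[]
    for S in(L,R):
        X=T.plane(S,foot,n); f=np.polyfit(X[:,0],X[:,1],1); e.append(f)
    psi=np.mean([np.arctan(f[0]) for f in e])
ex=np.array([np.cos(a)*np.cos(psi),np.cos(a)*np.sin(psi),np.sin(a)]); ey=np.array([-np.sin(psi),np.cos(psi),0])
print('psi',np.degrees(psi),[np.degrees(np.arctan(f[0])) for f in e],'foot',foot)
for S in(L,R): print('across',((T.plane(S,foot,n)-foot)@ey*1000)[[0,20,40,-1]])
for v in(w[0]-.5,w[-1]+.5): print('end along',(T.plane((390,v),foot,n)-foot)@ex*1000)
for nm,p in dict(salt=(140,197),garlic=(286,161),peeler=(190,165),box=(105,235)).items(): print(nm,T.plane(p,[0,0,.03])[0].round(3))
E
python3 a.py
```

```text
scene 955.0 ((456.3057861328125, 292.0715637207031), (103.19795227050781, 143.46755981445312), 69.72825622558594)
hole 12.5 [231.27272727 210.09090909] [[485.1315576  281.32760867   5.        ]]
top 2047.0 ((454.2624206542969, 295.3499755859375), (97.12627410888672, 141.22607421875), 69.64640045166016)
hole 17.5 [241.92307692 258.69230769] [[422.59232516 269.49840241   5.        ]]
hole 183.0 [226.24193548 252.0483871 ] [[438.864516   308.13788958   5.        ]]
hole 68.5 [236.51612903 231.90322581] [[488.33257443 283.03987296   5.        ]]
ends rows 102 244 cols [365 124] [426 124] [359 239] [417 239]
psi 0.2665262194696222 [np.float64(0.6350168480572256), np.float64(-0.10196440911798121)] foot [ 0.65606006 -0.07917739  0.12557746]
across [66.29172594 66.54957395 68.15557754 68.4487101 ]
across [-69.32901977 -70.53741438 -67.71879045 -68.97441279]
end along [115.73170697]
end along [-222.2722069]
salt [0.573 0.52  0.03 ]
garlic [0.662 0.16  0.03 ]
peeler [0.653 0.398 0.03 ]
box [0.48  0.603 0.03 ]
```

Emit:
play_rows:
  motion: [0, 0, 5.7, 0, 0, 0, 50, 0, 0, 5.7, 0, 0, 0, 50, 0, 0, 5.7, 0, 0, 0, 50, 0, 0, 5.7, 0, 0, 0, 50, 0, 0, 5.7, 0, 0, 0, 50, 0, 0, 5.7, 0, 0, 0, 50, 0, 0, 5.7, 0, 0, 0, 50, 0, 0, 5.7, 0, 0, 0, 50, 0, 0, 5.7, 0, 0, 0, 50, 0, 0, 5.7, 0, 0, 0, 50, 0, 0, 5.7, 0, 0, 0, 50, 0, 0, 5.7, 0, 0, 0, 50, 0, 0, 5.7, 0, 0, 0, 50, 0, 0, 5.7, 0, 0, 0, 50, 0, 0, 5.7, 0, 0, 0, 50, 0, 0, 0, -15, 20, 0, 50, 0, 0, 0, -20, 26, 0, 50, 0, 0, 0, -20, 26, 0, 50, 0, 0, 0, -20, 26, 0, 50, 0, 0, 0, -20, 26, 0, 50]
  newtons: 20

```text
t: 1.77
tool_pos: [0.3463, 0.4335, 0.2144]
orientation: [[0.347, 0.938, -0.0], [0.938, -0.347, -0.0], [-0.0, -0.0, -1.0]]
wrist_force: [-0.8, 0.4, 1.2]
opening: 0.0502
gripper_force: 0.0
```

Emit:
play_rows:
  motion: [0, 0, 0, -15, 21, 0, 50, 0, 0, 0, -15, 21, 10, 50, 0, 0, 0, -15, 21, 20, 50, 0, 0, 0, -15, 21, 20, 50, 0, 0, 0, -15, 21, 20, 50, 0, 0, 0, -13, 16, 20, 50, 0, 0, 0, -5, 9, 20, 50, 0, 0, 0, 0, 0, 0, 50, 0, 0, 0, 0, 0, 0, 50, 0, 0, 0, 0, 0, 0, 50]

```text
t: 2.6
tool_pos: [0.4354, 0.3032, 0.1054]
orientation: [[0.348, 0.938, 0.0], [0.938, -0.348, 0.0], [0.001, 0.0, -1.0]]
wrist_force: [0.5, -0.3, 0.4]
opening: 0.0499
gripper_force: 0.0
```

```bash
python3 - <<'E'
from h import *
s=bot.sense();print(s["t"],s["tool_pos"],s["orientation"].round(4),s["opening"],s["wrist_force"])
R=s["orientation"];print((R.T@(np.array([.4357,.302,.008])-s["tool_pos"])*1000).round(1))
I=bot.grab_frame("top");J=bot.grab_frame("scene")
up=lambda I,x0,x1,y0,y1:cv2.resize(I[y0:y1,x0:x1],(400,300),interpolation=cv2.INTER_CUBIC)
cv2.imwrite("pics/m2.png",np.hstack([up(I,172,292,200,290),up(J,160,280,160,250)])[:,:,::-1])
E
```

```text
2.6 [0.43540429 0.303177   0.10542351] [[ 3.476e-01  9.376e-01  5.000e-04]
 [ 9.376e-01 -3.476e-01  4.000e-04]
 [ 6.000e-04  3.000e-04 -1.000e+00]] 0.04991092199197026 [ 0.53584666 -0.34591304  0.37068653]
[-1.1  0.7 97.4]
```

View pics/m2.png

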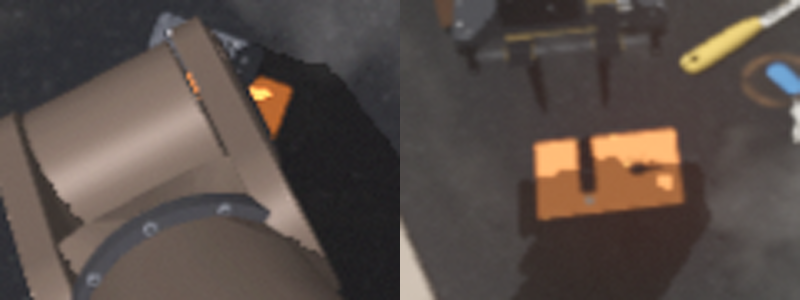

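The arm hides most of the guard from the top camera. In the scene view the fingers straddle the rib line, so I'm descending and gripping.

Emit:
play_rows:
  motion: [0, 0, 0, -1, 1, 20, 50, 0, 0, 0, 0, 0, 20, 50, 0, 0, 0, 0, 0, 20, 50, 0, 0, 0, 0, 0, 15, 50, 0, 0, 0, 0, 0, 10, 50, 0, 0, 0, 0, 0, 7, 50, 0, 0, 0, 0, 0, 5, 50, 0, 0, 0, 0, 0, 0, 50, 0, 0, 0, 0, 0, 0, 30, 0, 0, 0, 0, 0, 0, 10, 0, 0, 0, 0, 0, 0, 10, 0, 0, 0, 0, 0, 0, 10, 0, 0, 0, 0, 0, 0, 10, 0, 0, 0, 0, 0, 0, 10, 0, 0, 0, 0, 0, 0, 10]
  newtons: 30

```text
t: 3.95
tool_pos: [0.4362, 0.3013, 0.0079]
orientation: [[0.348, 0.938, 0.0], [0.938, -0.348, 0.0], [0.0, 0.0, -1.0]]
wrist_force: [0.4, 0.1, 3.3]
opening: 0.0159
gripper_force: 30.0
```

Emit:
play_rows:
  motion: [0, 0, 0, 0, 0, -10, 10, 0, 0, 0, 0, 0, -25, 10, 0, 0, 0, 0, 0, -35, 10, 0, 0, 0, 0, 0, -35, 10, 0, 0, 0, 0, 0, -35, 10, 0, 0, 0, 0, 0, -35, 10, 0, 0, 0, 0, 0, -35, 10, 0, 0, 0, 0, 0, -30, 10, 0, 0, -5.15, 0, 0, 0, 10, 0, 0, -5.15, 0, 0, 0, 10, 0, 0, -5.15, 0, 0, 0, 10, 0, 0, -5.15, 0, 0, 0, 10, 0, 0, 0, -20, 7, 0, 10, 0, 0, 0, -34, 13, 0, 10, 0, 0, 0, -34, 13, 0, 10, 0, 0, 0, -34, 13, 0, 10, 0, 0, 0, -34, 13, 0, 10, 0, 0, 0, -34, 13, 0, 10, 0, 0, 0, -34, 13, 0, 10, 0, 0, 0, -34, 13, 0, 10]

```text
t: 5.62
tool_pos: [0.535, 0.0419, 0.2482]
orientation: [[-0.004, 1.0, -0.0], [1.0, 0.004, 0.0], [0.0, -0.0, -1.0]]
wrist_force: [0.8, 0.6, -0.9]
opening: 0.0158
gripper_force: 30.0
```

Emit:
play_rows:
  motion: [0, 0, 0, -34, 13, 0, 10, 0, 0, 0, -34, 13, 0, 10, 0, 0, 0, -34, 13, 0, 10, 0, 0, 0, -21, 7, 0, 10, 0, 0, 0, 0, 0, 0, 10, -5, 0, 0, 0, 0, 0, 10, -5, 0, 0, 0, 0, 0, 10, -5, 0, 0, 0, 0, 0, 10, -5, 0, 0, 0, 0, 0, 10, -5, 0, 0, 0, 0, 0, 10, 0, 0, 0, 0, 0, 0, 10, 0, 0, 0, 0, 0, 0, 10, 0, 0, 0, 0, 0, 0, 10]

```text
t: 6.7
tool_pos: [0.5819, -0.0789, 0.2482]
orientation: [[-0.005, 0.907, 0.421], [1.0, 0.004, 0.002], [0.0, 0.421, -0.907]]
wrist_force: [0.5, 0.1, -1.1]
opening: 0.0157
gripper_force: 30.0
```

```bash
cat >> h.py <<'E'
FOOT=np.array([.65606,-.0792,.12558]);PSI=np.radians(.3);A=np.radians(25)
EX=np.array([np.cos(A)*np.cos(PSI),np.cos(A)*np.sin(PSI),np.sin(A)]);EY=np.array([-np.sin(PSI),np.cos(PSI),0]);N=np.cross(EX,EY)
def togo(h,along=0.):  # tool-frame mm to put guard_entry at FOOT + h*N + along*EX ; and angle error
    s=bot.sense();R=s["orientation"];tgt=np.c_[EY,EX,-N]
    tcp=FOOT+(h+.0079)*N+(along-.050)*EX
    return (R.T@(tcp-s["tool_pos"])*1000).round(1), np.degrees(cv2.Rodrigues(R.T@tgt)[0].ravel()).round(2)
E
python3 - <<'E'
from h import *
s=bot.sense();print(s["t"],s["tool_pos"],s["orientation"].round(3),s["opening"],togo(.04))
I=bot.grab_frame("top");J=bot.grab_frame("scene")
up=lambda I,x0,x1,y0,y1:cv2.resize(I[y0:y1,x0:x1],(400,300),interpolation=cv2.INTER_CUBIC)
cv2.imwrite("pics/m3.png",np.hstack([up(I,320,480,80,200),up(J,224,424,160,310)])[:,:,::-1])
E
```

```text
6.7 [ 0.58191381 -0.07892753  0.24821747] [[-0.005  0.907  0.421]
 [ 1.     0.004  0.002]
 [ 0.     0.421 -0.907]] 0.01568616820076372 (array([ -0.7, -34.5,  94.6]), array([-0.09,  0.  , -0.03]))
```

View pics/m3.png

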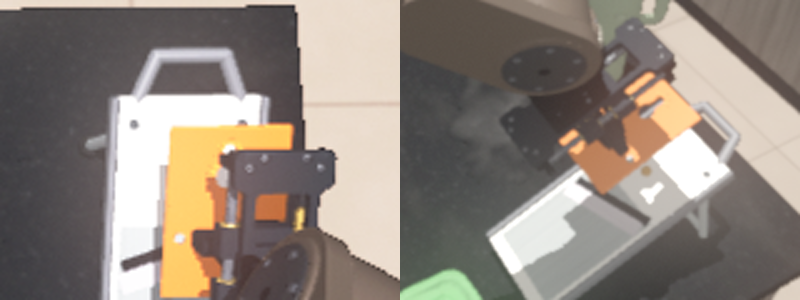

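The guard is held level with the deck, and the scene view shows the keyhole's light patch falling beside the stud. I'm moving to a hover of about 20 mm.

Emit:
play_rows:
  motion: [0, 0, 0, -0.7, -10, 20, 10, 0, 0, 0, 0, -15, 25, 10, 0, 0, 0, 0, -9.5, 25, 10, 0, 0, 0, 0, 0, 20, 10, 0, 0, 0, 0, 0, 14, 10, 0, 0, 0, 0, 0, 10, 10, 0, 0, 0, 0, 0, 0, 10, 0, 0, 0, 0, 0, 0, 10, 0, 0, 0, 0, 0, 0, 10]

```text
t: 7.55
tool_pos: [0.5988, -0.0797, 0.1305]
orientation: [[-0.005, 0.906, 0.423], [1.0, 0.004, 0.002], [0.0, 0.423, -0.906]]
wrist_force: [0.6, -0.5, -2.0]
opening: 0.0164
gripper_force: 30.0
```

```bash
python3 - <<'E'
from h import *
s=bot.sense();print(s["t"],s["wrist_force"],togo(.02))
I=bot.grab_frame("top");J=bot.grab_frame("scene")
cv2.imwrite("pics/t4.png",I[:,:,::-1]);cv2.imwrite("pics/s4.png",J[:,:,::-1])
up=lambda I,x0,x1,y0,y1:cv2.resize(I[y0:y1,x0:x1],(400,300),interpolation=cv2.INTER_CUBIC)
for n in cams:
  f=cams[n].proj(np.array([FOOT+.013*N,FOOT+.020*N,FOOT+.025*N,FOOT+.025*N+.0185*EX])); print(n,f.round(1))
cv2.imwrite("pics/m4.png",np.hstack([up(I,354,434,110,170),up(J,306,386,210,270)])[:,:,::-1])
E
```

```text
7.55 [ 0.61413118 -0.49987346 -1.98398689] (array([ 0.2, -0.2,  0.7]), array([ 0.04,  0.01, -0.03]))
scene [[345.7 245. ]
 [345.2 244. ]
 [344.8 243.2]
 [350.6 238.8]]
top [[394.5 154.1]
 [395.3 154.7]
 [395.9 155.1]
 [396.4 146.9]]
```

View pics/m4.png

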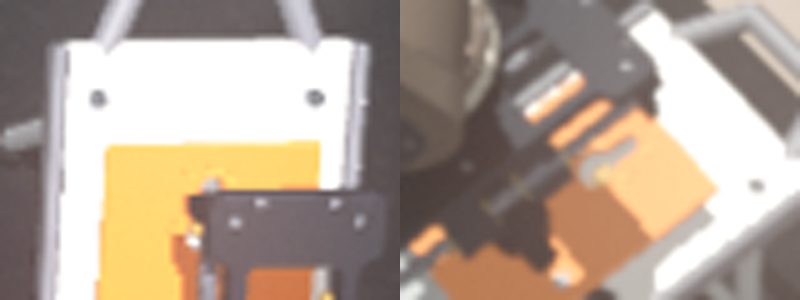

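The scene view shows the keyhole at about (345,244.5), with the slot end near (352,239) and brass visible through the hole. The top view shows the guard edges at columns 374.8–418, which matches the prediction. One zoom to check the centring:

```bash
python3 - <<'E'
from h import *
J=cv2.imread("pics/s4.png")
x0,y0,k=330,228,20
Z=cv2.resize(J[y0:y0+30,x0:x0+40],None,fx=k,fy=k,interpolation=cv2.INTER_CUBIC)
s=bot.sense();R=s["orientation"];g=lambda x,y,z:s["tool_pos"]+R@np.array([y,x+.05,.0079-z])
th=np.linspace(0,2*np.pi,60)
def draw(P,c): cv2.polylines(Z,[np.round((cams["scene"].proj(P)-[x0,y0]+.5)*k-.5).astype(int)],True,c,1)
draw(np.array([g(.01*np.cos(t),.01*np.sin(t),.005) for t in th]),(255,0,0))
draw(np.array([FOOT+.007*np.cos(t)*EX+.007*np.sin(t)*EY+.013*N for t in th]),(0,0,255))
draw(np.array([g(.0185,-.005,.005),g(.0235,0,.005),g(.0185,.005,.005)]),(0,255,0))
cv2.imwrite("pics/z5.png",Z)
E
```

```text
(no output)
```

View pics/z5.png

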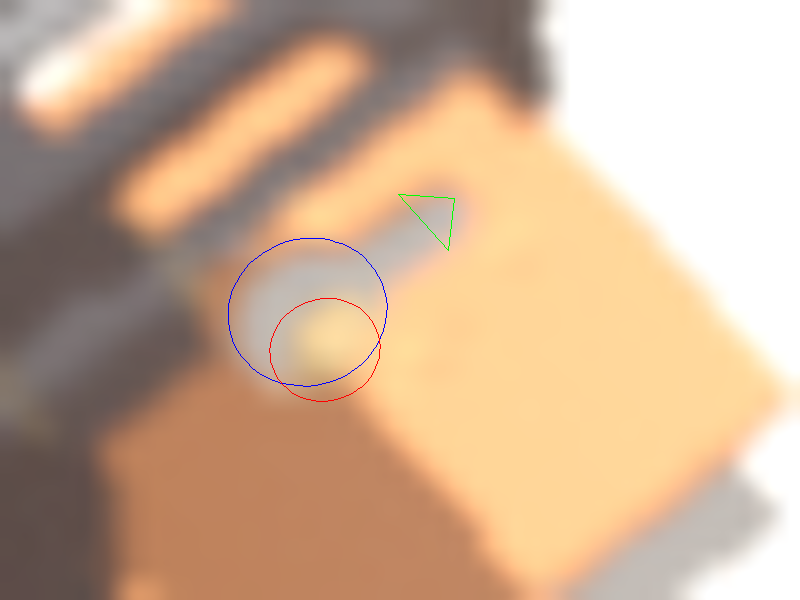

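```bash
python3 - <<'E'
from h import *
s=bot.sense();R=s["orientation"];g=lambda x,y,z:s["tool_pos"]+R@np.array([y,x+.05,.0079-z])
t=cv2.imread("pics/t4.png")[:,:,::-1].astype(float); b=t[...,2]  # orange: low blue, white deck: high blue
def edge(p): # subpixel half crossing along 1-D profile
    h=(p.max()+p.min())/2; i=np.nonzero(np.diff(p<h))[0][0]; return i+(h-p[i])/(p[i+1]-p[i])
for v in(142,144,146): print(v,'L',368+edge(b[v,368:382]),'R',412+edge(b[v,412:424]))
for u in(380,386,392,400,406): print(u,'T',132+edge(b[132:145,u]))
print(cams["top"].proj(np.array([g(.04,.048,.005),g(.04,-.048,.005),g(.04,.048,.0),g(.04,-.048,.0)])).round(2))
i=cv2.imread("pics/top0.png")[:,:,::-1].astype(float)[...,2]
print('white deck edges rows 135:',[ (i[v,360:432]>150).nonzero()[0][[0,-1]]+360 for v in(130,140,150,220,235)])
print(cams["top"].proj(np.array([FOOT+a*EX+y*EY+z*N for a in(0,.05,-.15) for y,z in((.062,0),(-.062,0),(.062,.006),(-.062,.006))])).round(1))
E
```

```text
142 L 374.41150442477874 R 417.5034965034965
144 L 374.42035398230087 R 417.47037037037035
146 L 374.4 R 417.35135135135135
380 T 138.48809523809524
386 T 138.4959349593496
392 T 138.24096385542168
400 T 138.28333333333333
406 T 138.30769230769232
[[375.38 137.47]
 [419.34 136.92]
 [374.88 137.11]
 [418.64 136.56]]
white deck edges rows 135: [array([364, 426]), array([364, 425]), array([363, 424]), array([360, 418]), array([360, 417])]
[[365.6 153.3]
 [420.6 152.6]
 [366.1 153.8]
 [421.4 153.1]
 [366.6 131.4]
 [422.2 130.7]
 [367.1 131.8]
 [423.  131.1]
 [362.8 216. ]
 [415.9 215.5]
 [363.3 216.8]
 [416.6 216.3]]
```

Single-camera offsets between guard and stud are about 1 mm downslope, and the lateral estimates straddle zero. I'll correct +1 mm uphill and lower gently while watching the force.

Emit:
play_rows:
  motion: [0, 0, 0, 0, 1, 2, 10, 0, 0, 0, 0, 0, 2, 10, 0, 0, 0, 0, 0, 2, 10, 0, 0, 0, 0, 0, 2, 10, 0, 0, 0, 0, 0, 1.5, 10, 0, 0, 0, 0, 0, 1, 10, 0, 0, 0, 0, 0, 0, 10, 0, 0, 0, 0, 0, 0, 10]

```text
t: 8.32
tool_pos: [0.6039, -0.0797, 0.1205]
orientation: [[-0.004, 0.906, 0.422], [1.0, 0.004, 0.002], [0.0, 0.422, -0.906]]
wrist_force: [-0.1, 0.5, -0.7]
opening: 0.0159
gripper_force: 30.0
```

```bash
python3 - <<'E'
from h import *
s=bot.sense();print(s["t"],s["wrist_force"],s["ft_torque"],togo(0))
E
```

```text
8.3167 [-0.10043801  0.5030809  -0.73975647] [ 0.00151966  0.43799746 -0.0066228 ] (array([ 0.3, -0.6,  9.5]), array([-0.01,  0.02, -0.05]))
```

Emit:
play_rows:
  motion: [0, 0, 0, 0, 0, 1.5, 10, 0, 0, 0, 0, 0, 1.5, 10, 0, 0, 0, 0, 0, 1.5, 10, 0, 0, 0, 0, 0, 1.5, 10, 0, 0, 0, 0, 0, 1, 10, 0, 0, 0, 0, 0, 0, 10, 0, 0, 0, 0, 0, 0, 10]

```text
t: 8.9
tool_pos: [0.6065, -0.0797, 0.1152]
orientation: [[-0.004, 0.906, 0.423], [1.0, 0.004, 0.002], [0.0, 0.423, -0.906]]
wrist_force: [-11.8, -0.7, 14.2]
opening: 0.0159
gripper_force: 30.0
```

```bash
python3 - <<'E'
from h import *
s=bot.sense();f=s["wrist_force"];print(s["t"],[round(f@k,1) for k in(EX,EY,N)],s["ft_torque"].round(2),togo(0))
I=bot.grab_frame("top");J=bot.grab_frame("scene")
cv2.imwrite("pics/t6.png",I[:,:,::-1]);cv2.imwrite("pics/s6.png",J[:,:,::-1])
up=lambda I,x0,x1,y0,y1:cv2.resize(I[y0:y1,x0:x1],(400,300),interpolation=cv2.INTER_CUBIC)
cv2.imwrite("pics/m6.png",np.vstack([np.hstack([up(I,354,434,110,170),up(J,328,368,228,258)]),np.hstack([up(I,340,440,175,250),up(J,266,386,205,295)])])[:,:,::-1])
E
```

```text
8.9 [np.float64(-4.7), np.float64(-0.7), np.float64(17.8)] [-0.25  1.27 -0.08] (array([ 0.2, -0.7,  3.7]), array([ 0.04,  0.02, -0.04]))
```

View pics/m6.png

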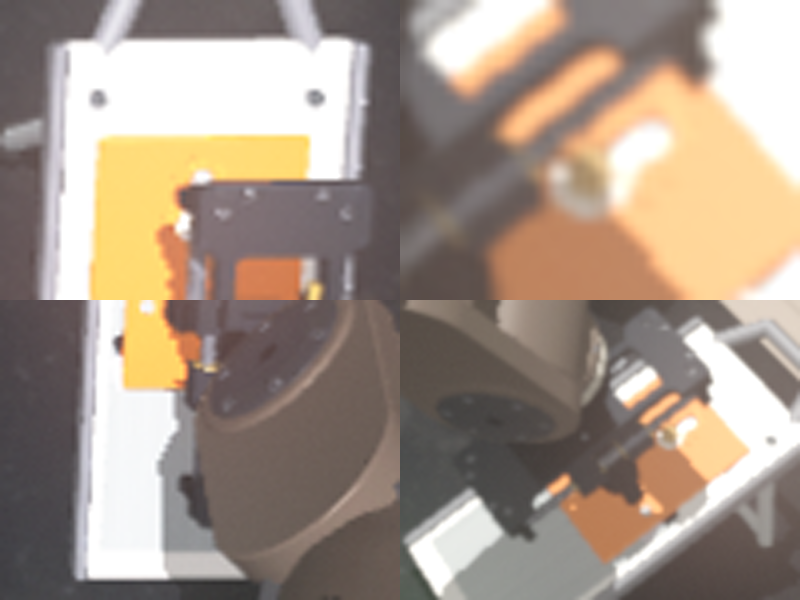

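The stud stands inside the entry hole, at about (346,246) in the scene view, and the plate lies against the deck. The moment fits deck contact rather than the stud head. I'll ease off the pressure and start the slide.

Emit:
play_rows:
  motion: [0, 0, 0, 0, 0, -0.8, 10, 0, 0, 0, 0, -1, 0, 10, 0, 0, 0, 0, -1.5, 0, 10, 0, 0, 0, 0, -1.5, 0, 10, 0, 0, 0, 0, -1.5, 0, 10, 0, 0, 0, 0, -1.5, 0, 10, 0, 0, 0, 0, 0, 0, 10, 0, 0, 0, 0, 0, 0, 10]

```text
t: 9.67
tool_pos: [0.6007, -0.08, 0.1125]
orientation: [[-0.004, 0.906, 0.424], [1.0, 0.004, 0.001], [-0.001, 0.424, -0.906]]
wrist_force: [-1.7, -1.0, 6.2]
opening: 0.0156
gripper_force: 30.0
```

```bash
cat > st.py <<'E'
from h import *
s=bot.sense();f=s["wrist_force"];print(s["t"],[round(float(f@k),1) for k in(EX,EY,N)],s["ft_torque"].round(2),togo(0),s["opening"])
E
python3 st.py
```

```text
9.6667 [1.0, -1.0, 6.3] [-0.18  0.37 -0.07] (array([0.5, 5.7, 3.7]), array([ 0.09,  0.06, -0.05])) 0.015574634534490225
```

Emit:
play_rows:
  motion: [0, 0, 0, 0, -1.5, 0, 10, 0, 0, 0, 0, -1.5, 0, 10, 0, 0, 0, 0, -1.5, 0, 10, 0, 0, 0, 0, -1.5, 0, 10, 0, 0, 0, 0, -1.5, 0, 10, 0, 0, 0, 0, -1.5, 0, 10, 0, 0, 0, 0, 0, 0, 10, 0, 0, 0, 0, 0, 0, 10]

```text
t: 10.33
tool_pos: [0.5925, -0.0801, 0.1087]
orientation: [[-0.004, 0.906, 0.424], [1.0, 0.004, 0.001], [-0.001, 0.424, -0.906]]
wrist_force: [-1.3, -0.9, 6.3]
opening: 0.0155
gripper_force: 30.0
```

```bash
python3 st.py
```

```text
10.3333 [1.5, -0.9, 6.3] [-0.24  0.32  0.02] (array([ 0.6, 14.7,  3.7]), array([ 0.09,  0.06, -0.05])) 0.015526438089418887
```

Sliding freely with no lateral jam. I'm continuing slowly to the slot end.

Emit:
play_rows:
  motion: [0, 0, 0, 0, -1, 0, 10, 0, 0, 0, 0, -1, 0, 10, 0, 0, 0, 0, -0.7, 0, 10, 0, 0, 0, 0, -0.7, 0, 10, 0, 0, 0, 0, -0.6, 0, 10, 0, 0, 0, 0, 0, 0, 10, 0, 0, 0, 0, 0, 0, 10]

```text
t: 10.92
tool_pos: [0.589, -0.0801, 0.1071]
orientation: [[-0.004, 0.906, 0.424], [1.0, 0.004, 0.001], [-0.001, 0.424, -0.906]]
wrist_force: [-0.6, -0.5, 5.6]
opening: 0.0158
gripper_force: 30.0
```

```bash
python3 st.py
```

```text
10.9167 [1.8, -0.5, 5.3] [-0.12  0.15  0.03] (array([ 0.6, 18.5,  3.8]), array([ 0.1 ,  0.07, -0.05])) 0.01582138792975392
```

Emit:
play_rows:
  motion: [0, 0, 0, 0, -0.6, 0, 10, 0, 0, 0, 0, -0.6, 0, 10, 0, 0, 0, 0, -0.6, 0, 10, 0, 0, 0, 0, 0, 0, 10, 0, 0, 0, 0, 0, 0, 10]

```text
t: 11.33
tool_pos: [0.5876, -0.0802, 0.1065]
orientation: [[-0.004, 0.905, 0.425], [1.0, 0.004, 0.001], [-0.001, 0.425, -0.905]]
wrist_force: [1.0, 0.3, 6.0]
opening: 0.0157
gripper_force: 30.0
```

```bash
python3 st.py
```

```text
11.3333 [3.5, 0.3, 5.1] [-0.07  0.02  0.04] (array([ 0.6, 20.1,  3.8]), array([ 0.13,  0.08, -0.05])) 0.015731586337011116
```

Emit:
play_rows:
  motion: [0, 0, 0, 0, -0.6, 0, 10, 0, 0, 0, 0, -0.6, 0, 10, 0, 0, 0, 0, 0, 0, 10, 0, 0, 0, 0, 0, 0, 10]

```text
t: 11.67
tool_pos: [0.5874, -0.0803, 0.1065]
orientation: [[-0.004, 0.905, 0.426], [1.0, 0.004, 0.0], [-0.001, 0.426, -0.905]]
wrist_force: [5.8, 0.9, 6.3]
opening: 0.0154
gripper_force: 30.0
```

```bash
python3 st.py
```

```text
11.6667 [7.9, 0.9, 3.3] [ 0.27 -0.73  0.19] (array([ 0.8, 20.3,  3.9]), array([ 0.22,  0.11, -0.04])) 0.015435253334220703
```

Emit:
play_rows:
  motion: [0, 0, 0, 0, -0.6, 0, 10, 0, 0, 0, 0, -0.6, 0, 10, 0, 0, 0, 0, 0, 0, 10, 0, 0, 0, 0, 0, 0, 10]

```text
t: 12.0
tool_pos: [0.5872, -0.0804, 0.1064]
orientation: [[-0.004, 0.904, 0.428], [1.0, 0.004, -0.0], [-0.002, 0.428, -0.904]]
wrist_force: [11.0, 3.2, 6.2]
opening: 0.0159
gripper_force: 30.0
```

```bash
python3 st.py; python3 - <<'E'
from h import *
I=bot.grab_frame("top");J=bot.grab_frame("scene")
up=lambda I,x0,x1,y0,y1:cv2.resize(I[y0:y1,x0:x1],(400,300),interpolation=cv2.INTER_CUBIC)
cv2.imwrite("pics/m7.png",np.hstack([up(I,354,434,110,170),up(J,318,378,225,270)])[:,:,::-1])
E
```

```text
12.0 [12.6, 3.1, 1.0] [ 0.55 -1.51  0.32] (array([ 0.9, 20.5,  4. ]), array([ 0.32,  0.14, -0.03])) 0.015865295708879235
```

View pics/m7.png

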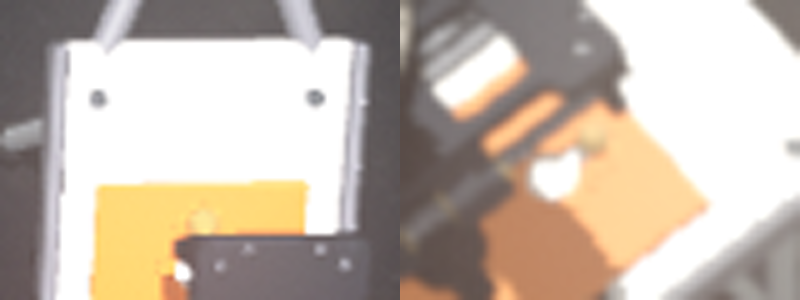

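The entry hole is empty, showing white deck at about (341,251). The stud head sits over the plate at the slot end, about (347,245). I'll relax the pull, release and retreat along the deck normal.

Emit:
play_rows:
  motion: [0, 0, 0, 0, 0.8, 0, 10, 0, 0, 0, 0, 0.4, 0, 10, 0, 0, 0, 0, 0, 0, 10, 0, 0, 0, 0, 0, 0, 24, 0, 0, 0, 0, 0, 0, 36, 0, 0, 0, 0, 0, 0, 36, 0, 0, 0, 0, 0, 0, 36, 0, 0, 0, 0, 0, 0, 36, 0, 0, 0, 0, 0, -5, 36, 0, 0, 0, 0, 0, -10, 36, 0, 0, 0, 0, 0, -20, 36, 0, 0, 0, 0, 0, -30, 36, 0, 0, 0, 0, 0, -30, 36, 0, 0, 0, 0, 0, -30, 36, 0, 0, 0, 0, -30, -20, 36, 0, 0, 0, 0, -30, -20, 36, 0, 0, 0, 0, -30, 0, 36, 0, 0, 0, 0, 0, 0, 36]

```text
t: 13.6
tool_pos: [0.4295, -0.0793, 0.2158]
orientation: [[-0.004, 0.907, 0.42], [1.0, 0.003, 0.003], [0.001, 0.42, -0.907]]
wrist_force: [1.4, -0.3, 0.5]
opening: 0.0358
gripper_force: 0.0
```

Emit:
play_rows:
  motion: [0, 0, 0, 25, 0, 0, 36, 0, 0, 0, 35, 0, 0, 36, 0, 0, 0, 35, 0, 0, 36, 0, 0, 0, 35, 0, 0, 36, 0, 0, 0, 35, 0, 0, 36, 0, 0, 0, 30, 0, 0, 36, 0, 0, 0, 20, 0, 0, 36, 0, 0, 0, 0, 0, 0, 36, 0, 0, 0, 0, 0, 0, 36]

```text
t: 14.35
tool_pos: [0.4337, 0.1201, 0.2167]
orientation: [[-0.007, 0.907, 0.421], [1.0, 0.006, 0.003], [-0.0, 0.421, -0.907]]
wrist_force: [-0.1, -0.9, 0.5]
opening: 0.0356
gripper_force: 0.0
```

```bash
python3 st.py; python3 - <<'E'
from h import *
I=bot.grab_frame("top");J=bot.grab_frame("scene")
up=lambda I,x0,x1,y0,y1:cv2.resize(I[y0:y1,x0:x1],(400,300),interpolation=cv2.INTER_CUBIC)
cv2.imwrite("pics/m8.png",np.vstack([np.hstack([up(I,344,444,105,180),up(J,264,404,205,310)]),np.hstack([up(I,0,512,0,384),up(J,318,378,225,270)])])[:,:,::-1])
E
```

```text
14.35 [0.1, -0.9, 0.4] [-0.09  0.31  0.04] (array([-200.7,  112. ,  167.9]), array([-0.1 , -0.02,  0.09])) 0.035639069655388905
```

View pics/m8.png

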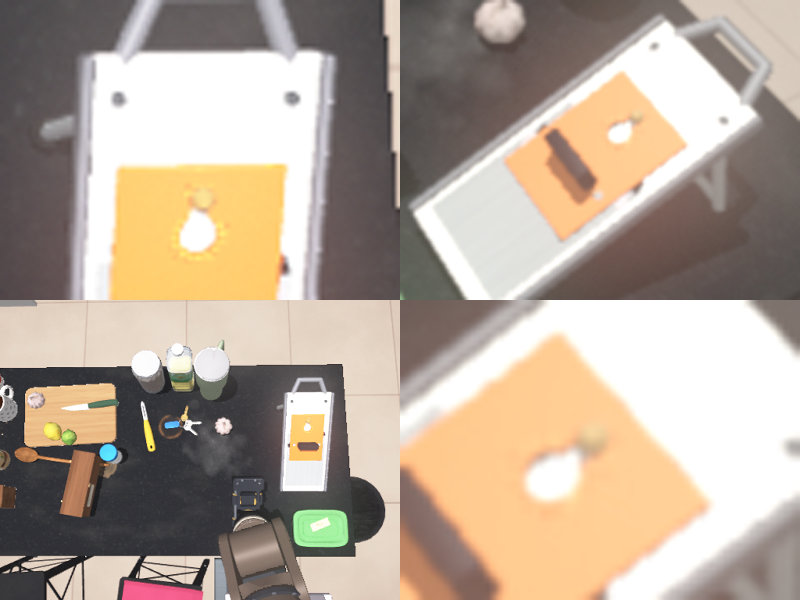

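The guard lies flat on the deck with the stud head at the slot end and the entry hole empty. The bystanders haven't moved and the gripper is clear.

```bash
python3 -c "from cell import bot; print(bot.job_done())"
```

```text
the job is handed in; nothing more can be done
None
```

The guard is flat on the deck with the stud at the far end of the slot, locked under its head and released; the garlic, peeler and salt shaker look undisturbed, and the job was handed in at about 14.5 s.

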